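Load a bracket under the spring clip of an inspection fixture

TASK

With one fingertip press down the clip's long thumb bar on the inspection fixture and keep it down while your other fingertip pushes the steel bracket along its channel, beneath the raised jaw, until its nose is against the end stop. Then let the bar up so that the jaw clamps the bracket, and move clear. Do not pinch or lift the bracket, and leave everything else on the bench where it is.

Things in the scene. Friction and masses are not known exactly. Their poses are not given: they have to be found in the camera images.
- fixture: grey painted metal fixture bolted to the bench, base 12 mm thick, x -117 to +103, y -85 to +100 mm in its own frame. Origin at the bench surface on the channel's centre line; x = push direction along the channel, y towards the thumb bar, z up. Channel floor z = 12 mm; guide rails 5 mm high at y +-22 to 27. The clip's hinge line runs along x at y = 33, z = 30 mm, in lugs 24 mm high at x -106 and +29
- end_stop (a point): middle of the end stop's near face, at channel floor height: fixture x = +72, y = 0, z = 12 mm. The stop is a steel block 44 mm wide, 14 high, across the channel
- bracket: dark steel bracket, 0.13 to 0.27 kg, loose in the channel: flat foot 70 (x) x 40 (y) x 6 mm thick, rear end (x -35 to -29 mm) turned up as a lip 40 mm wide, its top 30 mm above the underside. Origin at the foot's centre, underside; x points to the nose. Push it on the lip's rear face. It starts with its nose 10 to 35 mm short of the jaw
- bracket_nose (a point): middle of the bracket's front lower edge (bracket x = +35 mm); home when it reaches the end stop, at fixture x = +72 mm
- bar_middle (a point): middle of the upper face of the clip's flat steel thumb bar, the part to press: the bar spans fixture x -100 to +20 mm, from the hinge line (y = 33) out to y = 90 mm, 3 mm thick. This point: fixture x = -40, y about 70 mm, z about 42 mm released, 27 fully pressed. The bar slopes up outwards 0.19 rad released, down 0.19 rad fully pressed. A fingertip can slide along it in x while pressing
- jaw_foot (a point): middle of the underside of the jaw's foot, above the channel: foot at fixture x +40 to +62, y -10 to +6 mm, on a steel arm across from the hinge line. Released and empty it is 2 mm above the channel floor, too low for the 6 mm bracket; fully pressed about 12 mm or more
- clip (a joint): angle of the spring clip (thumb bar and jaw are one rocker), rad: 0 = released, grows as the bar is pressed, 0.38 = hard stop. About 3 N at the bar's middle starts it, about 8 N holds it at the stop. At 0.25 and more the jaw clears the bracket well; released on the bracket it rests at about 0.15
- rod_a: a loose steel connecting rod, 173 mm long, 74 wide, 22 high, lying left (+y) of the fixture; origin at its underside, mid-length
- rod_b: a second loose connecting rod, same size, lying to the robot's right
- piston: a loose aluminium piston standing right (-y) of the fixture, 76 mm diameter, 55 high; origin at the centre of its underside
- gudgeon_pin: a loose steel pin standing on the fixture's base to the right (-y) of the channel, 20 mm diameter, 55 high; origin at the centre of its underside
- socket: a loose steel socket standing on the fixture's base to the right (-y) of the channel, 26 mm diameter, 38 high; origin at the centre of its underside
- shell_carton: a loose cardboard carton 85 x 60 x 45 mm, far left; origin at the centre of its underside
- micrometer: a loose green micrometer, about 120 x 80 x 16 mm, far left; origin at its underside
Mind the look-alikes: they are no part of the job. Leave any purple or turquoise look-alike of the bracket alone.

How it is judged:
On the way, in this order (a step that is already met when the one before it is completed fails the run):
1. a fingertip presses the thumb bar down while the bracket is still short of the jaw (contact force between the fingers and clip above 0.5 N and value of joint clip above 0.2 rad and x of bracket_nose in the frame of fixture below 0.041 m), for 0.1 s.
2. with the bar held down, the other fingertip pushes the bracket beneath the raised jaw (contact force between the fingers and clip above 0.5 N and contact force between the fingers and bracket above 0.1 N and value of joint clip above 0.175 rad and x of bracket_nose in the frame of fixture between 0.046 and 0.066 m), for 0.02 s.
3. the bracket's nose reaches the end stop (within 3.5 mm) while the bar is still held down (contact force between the fingers and clip above 0.5 N and value of joint clip above 0.175 rad and x of bracket_nose in the frame of fixture above 0.0685 m), for 0.05 s.
At the end, for the whole second after the job is handed in: the bracket lies flat and straight in its channel with its nose within 3.5 mm of the end stop, at rest, and the released clip's jaw clamps it (more than 1 N) (x of bracket_nose in the frame of fixture above 0.0685 m and value of joint clip between 0.11 and 0.2 rad and contact force between clip and bracket above 1 N and angle between bracket's own z axis and vertical below 0.06 rad and z of bracket in the frame of fixture below 0.015 m and angle between the x axis of bracket and the x axis of fixture, either way round below 0.1 rad and linear speed of bracket below 0.01 m/s); the robot touches nothing.
It fails at once if the bar is let up on the bracket before its nose is home (x of bracket_nose in the frame of fixture between 0.045 and 0.067 m and value of joint clip below 0.172 rad).
It fails at once if the bracket is lifted or tipped (z of bracket in the frame of fixture above 0.018 m or angle between bracket's own z axis and vertical above 0.15 rad).
It fails at once if another thing on the bench is moved by more than 15 mm (distance of any of rod_a, rod_b, piston, gudgeon_pin, socket, shell_carton, micrometer from where it was at the start of the episode above 0.015 m).
It also fails if it takes over 40 s, if anything falls off the work surface, if the arm or the gripper's body presses on something with over 40 N, if the wrist force passes 120 N, or if a joint passes its speed limit or range.

ROBOT

A 6-joint arm with a two-finger parallel gripper is mounted at the origin on the work surface. World frame = base frame: x ahead of the robot, y to its left, z up, the work surface at z = 0. Lengths are in m, angles in rad, forces in N, time in s.
With the tool pointing down it reaches from about 0.325 to 0.75 m from the base axis. Payload 7.6 kg.
Tool frame: the origin (TCP) lies at the centre of the arm's flange, where the gripper is bolted on; the fingertips stand ahead of it and the grasp point (between the pads) lies 155 mm ahead of it (arm.finger_overhang is the z of the fingertips in the tool frame, in m); z points along the fingers, y is the line along which they close (so a half turn about z gives the same grasp; the last joint's range is limited). The gripper opens to 85 mm and grips with 20 to 120 N. Pads are 22 mm wide; open, the fingers measure 114 mm over their backs; the gripper's body (76 mm by 85 mm) begins 54 mm behind the grasp point. The pads swing forward as they close: fully open they stand 13 mm farther back than shut.
Start: joints at [1.118, 0.052, 1.401, -0, 1.689, -0.07], TCP at [0.196, 0.487, 0.405] pointing down, gripper open.
Joint ranges: [-2.9, 2.9], [-0.91, 2.17], [0.12, 2.37], [-1.06, 4.2], [0.26, 2.73], [-2.93, 2.93]. Speed limits (rad/s): [2.57, 2.57, 3.01, 3.14, 3.14, 3.14].

INTERFACE

Orientations are given as a unit quaternion [x, y, z, w].
In Python, from rig import arm gives the robot as it stands. Calls block until the motion is done:
- arm.goto(position, orientation): joint-space move of the TCP to a pose.
- arm.servo_line(position, max_speed=0.15, attitude=None): straight line of the TCP; attitude=None keeps the orientation; max_speed is the mean speed in m/s.
- arm.set_joints(angles): joint-space move.
- arm.gripper_to(opening, strength=None): finger opening in m; strength is the grip in N (None keeps the last); returns when the fingers have stopped.
- arm.pause(seconds).
- arm.ik(position, orientation): joint angles nearest the present ones, or None.
- arm.camera(name): name is "scene" or "top"; returns a dict with "image" (480x640x3 uint8, red, green, blue), "K" (3x3 intrinsics, pixels), "origin" and "orientation" of the camera in the world. Camera axes: x right, y down, z forward; pixel columns grow to the right and rows downward; lengths in m; the calibration is good to about 2 mm. A picture is of the moment at which its call begins. There is no depth.
A pose or a line that the arm cannot do raises arm.MotionError and nothing moves.
- arm.hand_in(): hands the job in; it is judged then, once.
Trained networks look in a picture, given as the dict that the camera call returned (one of the last four; its "shot" number tells which), for a name from the list of things; names that differ only in an ending like _2 or _b are one class to them, and where a whole thing is asked for, a point or a joint stands for the part that bears it (a point fixed in the world has none). Each returns a list of dicts, best first, with "p" (0 to 1); they miss things now and then, are a little off and sometimes report something else, mostly with a low value. They report only what shows in the picture. A call takes as long as a camera call. They do not tell look-alikes from the thing itself.
- arm.recognise(picture, target): "uv" ([column, row] in pixels, amid what is visible of it).
- arm.regions_of(picture, target): "mask" (480x640 bool, what is visible of it) and "uv" ([column, row] in pixels, amid what is visible of it).
Readings, each from a call of its own:
- arm.get_time_s(): time.
- arm.get_joint_pos(): joint angles.
- arm.get_joint_velocities(): joint speeds.
- arm.get_joint_torque(): joint torques, N m.
- arm.get_tool_pos(): TCP position.
- arm.get_eef_rot(): TCP orientation.
- arm.get_contact_force(): force on the tool from outside, world axes, zero at the start.
- arm.get_wrist_torque(): the same for the moment, N m.
- arm.get_opening(): finger opening in m.
- arm.get_finger_force(): force on a finger pad.
Only numpy, scipy, OpenCV 4.12 (cv2) and the standard library are available. Lean on these libraries where they do the work, as an engineer would, in place of code of your own. Each camera call takes 0.05 s, during which the arm holds its last target. There are 200 camera calls.

## Working session

There is one attempt and no reset: what is moved stays moved. The work goes in short steps, each a Python script; the robot and the scene stay as the last script left them, time stands still between calls to the robot, and variables do not carry over. Pictures are saved under pics/ and viewed, at most 13 in all, crops included, and the job is handed in when it is done.

```bash
mkdir -p pics; ls; cat > h.py <<'E'
import numpy as np, cv2
from scipy.spatial.transform import Rotation as R
from rig import arm
def ray(c,uv):
    d=np.linalg.inv(c["K"])@np.array([uv[0],uv[1],1.]); return np.array(c["origin"]),R.from_quat(c["orientation"]).apply(d)
def at(c,uv,z):
    o,d=ray(c,uv); return o+d*(z-o[2])/d[2]
def proj(c,P):
    q=R.from_quat(c["orientation"]).inv().apply(np.atleast_2d(P)-np.array(c["origin"]))@np.array(c["K"]).T
    return q[:,:2]/q[:,2:]
def save(n,im): cv2.imwrite("pics/"+n,cv2.cvtColor(im,cv2.COLOR_RGB2BGR))
E
python3 - <<'E'
from h import *
import pickle
print(arm.finger_overhang,arm.get_time_s())
out={}
for n in("top","scene"):
    c=arm.camera(n); save(n+".png",c["image"]); out[n]=c
    print(n,c["K"].tolist() if hasattr(c["K"],'tolist') else c["K"],c["origin"],c["orientation"])
    for t in("fixture","bracket","clip","bar_middle","jaw_foot","end_stop","piston","gudgeon_pin","socket","rod_a"):
        try: print(t,[(np.round(d["uv"]).tolist(),round(d["p"],2)) for d in arm.recognise(c,t)])
        except Exception as e: print(t,e)
pickle.dump(out,open("c.pkl","wb"))
E
```

```text
pics
0.1734 0.0
top [[576.2424939149168, 0.0, 317.07584998871783], [0.0, 576.2424939149168, 234.67428324827853], [0.0, 0.0, 1.0]] [0.43175954 0.01080554 1.26675283] [-0.69903288  0.71417726 -0.02258182  0.02817668]
fixture [([353.0, 243.0], 0.9)]
bracket [([241.0, 229.0], 0.94), ([442.0, 327.0], 0.93), ([347.0, 156.0], 0.7), ([363.0, 247.0], 0.68), ([437.0, 190.0], 0.63)]
clip [([338.0, 246.0], 0.74), ([106.0, 184.0], 0.48)]
bar_middle [([335.0, 249.0], 0.91)]
jaw_foot [([338.0, 252.0], 0.76)]
end_stop [([352.0, 240.0], 0.64)]
piston [([439.0, 264.0], 0.8)]
gudgeon_pin [([390.0, 208.0], 0.57)]
socket [([387.0, 280.0], 0.55)]
rod_a [([532.0, 266.0], 0.69)]
scene [[527.9290987859033, 0.0, 309.61001848733054], [0.0, 527.9290987859033, 246.25260145357944], [0.0, 0.0, 1.0]] [ 1.0488369  -0.42941469  0.95578465] [ 0.85506457  0.40712933 -0.13421351 -0.29171395]
fixture [([286.0, 285.0], 0.69)]
bracket [([374.0, 227.0], 0.8), ([274.0, 268.0], 0.79), ([348.0, 329.0], 0.68), ([240.0, 359.0], 0.64), ([163.0, 260.0], 0.6)]
clip [([292.0, 252.0], 0.73)]
bar_middle [([288.0, 253.0], 0.69)]
jaw_foot [([290.0, 252.0], 0.58)]
end_stop [([284.0, 283.0], 0.78), ([289.0, 252.0], 0.45)]
piston [([200.0, 295.0], 0.85)]
gudgeon_pin [([270.0, 308.0], 0.75)]
socket [([233.0, 257.0], 0.5), ([292.0, 251.0], 0.44)]
rod_a [([359.0, 262.0], 0.79), ([113.0, 349.0], 0.67), ([271.0, 266.0], 0.52), ([271.0, 310.0], 0.16)]
```

View pics/top.png

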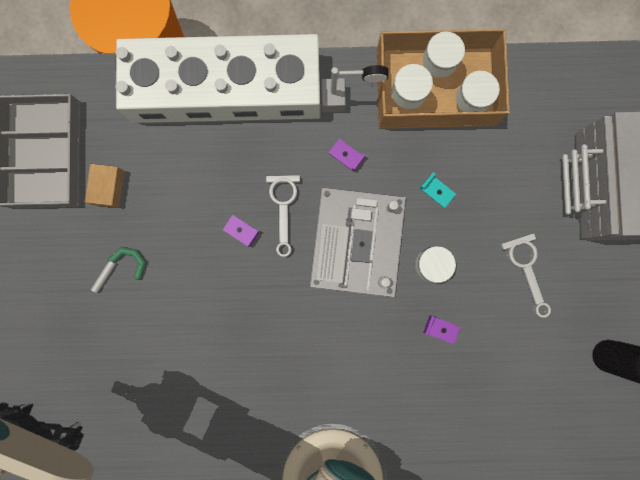

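View pics/scene.png

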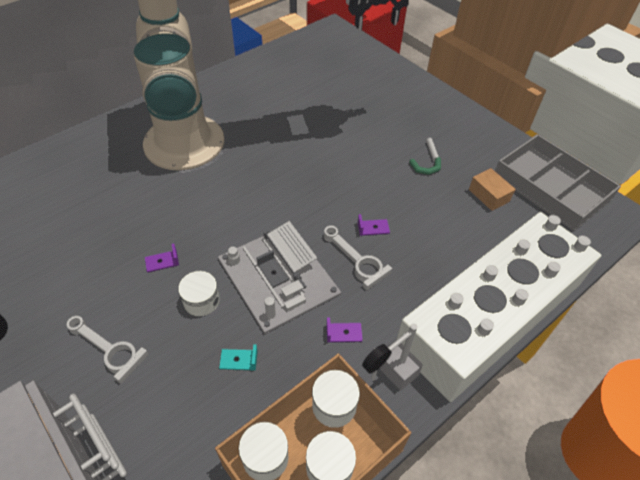

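```bash
python3 - <<'E'
import pickle,cv2
c=pickle.load(open("c.pkl","rb"))
save=lambda n,im: cv2.imwrite("pics/"+n,cv2.cvtColor(im,cv2.COLOR_RGB2BGR))
save("top_crop.png",cv2.resize(c["top"]["image"][150:330,260:460],None,fx=3.3,fy=3.3,interpolation=cv2.INTER_CUBIC))
E
```

```text
(no output)
```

View pics/top_crop.png

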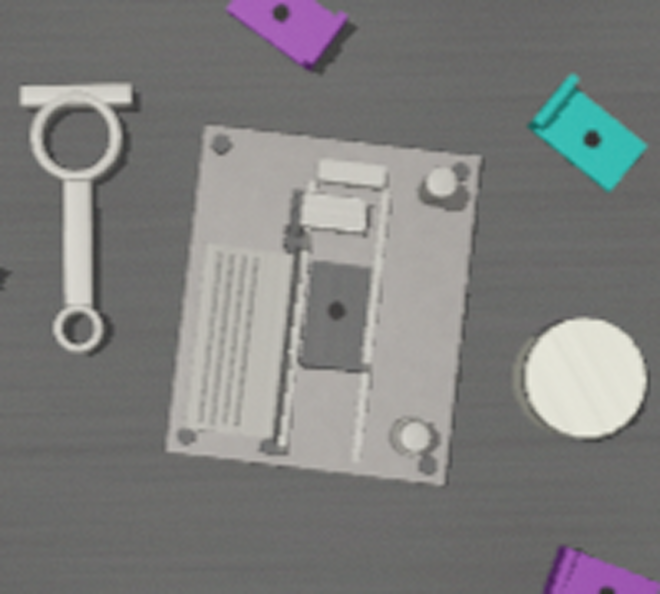

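The bracket is the dark grey piece in the channel at top px (361,244), scene px (274,270). It is the only one that is steel-coloured and in the channel. The look-alikes are purple at (347,156), (241,229) and (442,327), and turquoise at (437,190). The thumb bar is at about (333,252), the jaw foot at (361,214) and the stop at (367,202).

Next I'll fit the fixture pose from the base corners and check it by overlay.

```bash
cat > fit.py <<'E'
from h import *
import pickle
from scipy.optimize import least_squares
C=pickle.load(open("c.pkl","rb")); c=C["top"]
crop=np.array([(207,125),(481,155),(444,485),(167,452)])
uv=crop/3.3+[260,150]-0.3
f=np.array([(103,100),(103,-85),(-117,-85),(-117,100)])/1e3
W=np.array([at(c,u,.012)[:2] for u in uv])
def T(p,F): 
    F=np.atleast_2d(F); s,co=np.sin(p[2]),np.cos(p[2])
    return np.c_[p[0]+co*F[:,0]-s*F[:,1],p[1]+s*F[:,0]+co*F[:,1],F[:,2] if F.shape[1]>2 else np.zeros(len(F))]
r=least_squares(lambda p:(T(p,f)[:,:2]-W).ravel(),[.44,-.05,0]); p=r.x
print("pose",p,"res mm",np.round(r.fun*1e3,1)); np.save("fix.npy",p)
pts=dict(stop=(.072,0,.026),stopL=(.072,.022,.026),bar=(-.04,.07,.042),jaw=(.051,-.002,.02),b1=(-.1,.0896,.041),b2=(.02,.0896,.041),g1=(-.117,.1,.012),g2=(.103,.1,.012),g3=(.103,-.085,.012),g4=(-.117,-.085,.012))
ims=[]
for n in("top","scene"):
    im=C[n]["image"].copy(); q=proj(C[n],T(p,np.array(list(pts.values()))))
    u0,v0=(260,150) if n=="top" else (200,180)
    k=2.6 if n=="top" else 2.4
    z=cv2.resize(im[v0:v0+180,u0:u0+150],None,fx=k,fy=k,interpolation=cv2.INTER_CUBIC)
    for a in q: cv2.circle(z,tuple(int(t) for t in (a-[u0,v0]+.3)*k),3,(255,0,0),1)
    ims.append(cv2.resize(z,(390,468)))
save("ov.png",np.hstack(ims))
# bracket: hole at foot centre? lip rear top edge at z=.042
inv=lambda P:(np.array([[np.cos(p[2]),np.sin(p[2])],[-np.sin(p[2]),np.cos(p[2])]])@(P[:2]-p[:2]))*1e3
print("hole",inv(at(c,np.array((336,311))/3.3+[260,150]-.3,.018)),"front edge",inv(at(c,np.array((340,262))/3.3+[260,150]-.3,.018)),"lip rear top",inv(at(c,np.array((333,369))/3.3+[260,150]-.3,.042)))
for n,px,z in(("pin",(441,182),.067),("socket",(413,436),.05),("pin?",(413,436),.067)): print(n,inv(at(c,np.array(px)/3.3+[260,150]-.3,z)))
E
python3 fit.py
```

```text
pose [ 0.51094563 -0.0776961  -0.13975962] res mm [ 1.4  1.1 -0.2 -0.7 -0.8 -1.2 -0.3  0.8]
hole [-11.60960931  -0.12020963] front edge [20.80230203  0.91297611] lip rear top [-50.47653147  -0.94745217]
pin [ 74.53479753 -53.94615158]
socket [-87.10401547 -55.84295031]
pin? [-87.15485403 -53.9924013 ]
```

View pics/ov.png

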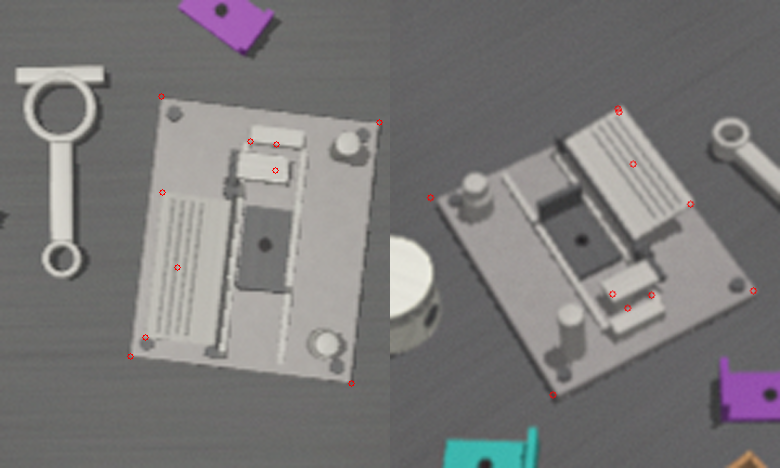

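The fit holds to about 1.5 mm in both views. The bracket hole is at fixture (-12, 0), the nose is at about x = 21 and the lip rear at about -50, which fits the given sizes. Next I'll move above the start point and press the bar.

```bash
cat >> h.py <<'E'
p=np.load("fix.npy") if __import__("os").path.exists("fix.npy") else None
def Q(flip):
    s=-1 if flip else 1; fx=np.array([np.cos(p[2]),np.sin(p[2]),0]); fy=np.array([-fx[1],fx[0],0])
    return R.from_matrix(np.c_[-s*fx,s*fy,[0,0,-1]]).as_quat()
def W(x,y,z): # fixture mm (tip z with overhang) -> TCP world
    co,s=np.cos(p[2]),np.sin(p[2]); x,y=x/1e3,y/1e3
    return [p[0]+co*x-s*y,p[1]+s*x+co*y,z/1e3+arm.finger_overhang]
def F(): # force in fixture axes
    return R.from_euler('z',-p[2]).apply(arm.get_contact_force())
def fixpos():
    t=np.array(arm.get_tool_pos())-[p[0],p[1],arm.finger_overhang]; return R.from_euler('z',-p[2]).apply(t)*1e3
E
python3 - <<'E'
from h import *
j0=np.array(arm.get_joint_pos())
best=None
for fl in(0,1):
    j=arm.ik(W(-76,37,120),Q(fl)); print(fl,j)
    if j is not None and (best is None or np.abs(j-j0).max()<best[0]): best=(np.abs(j-j0).max(),fl)
fl=best[1]; np.save("fl.npy",fl)
arm.gripper_to(.060)
arm.goto(W(-76,37,120),Q(fl))
arm.servo_line(W(-76,37,65),max_speed=.1)
print(fl,arm.get_time_s(),arm.get_opening(),fixpos(),F())
for n in("top","scene"):
    c=arm.camera(n); u0,v0=(270,160) if n=="top" else (200,180)
    save(n+"2.png",c["image"]); globals()[n]=cv2.resize(c["image"][v0:v0+180,u0:u0+150],None,fx=2.6,fy=2.6,interpolation=cv2.INTER_CUBIC)
save("ab.png",np.hstack([top,scene]))
E
```

```text
0 [-1.52609215e-01 -1.20353816e-01  1.79351482e+00 -4.44089210e-16
  1.46843165e+00 -1.58364593e+00]
1 [-1.52609215e-01 -1.20353816e-01  1.79351482e+00 -4.44089210e-16
  1.46843165e+00  1.55794673e+00]
0 4.2667 0.060067140040893884 [-75.77786714  37.09843197  65.50560423] [-0.38257234  0.05119448 -0.81605632]
```

View pics/ab.png

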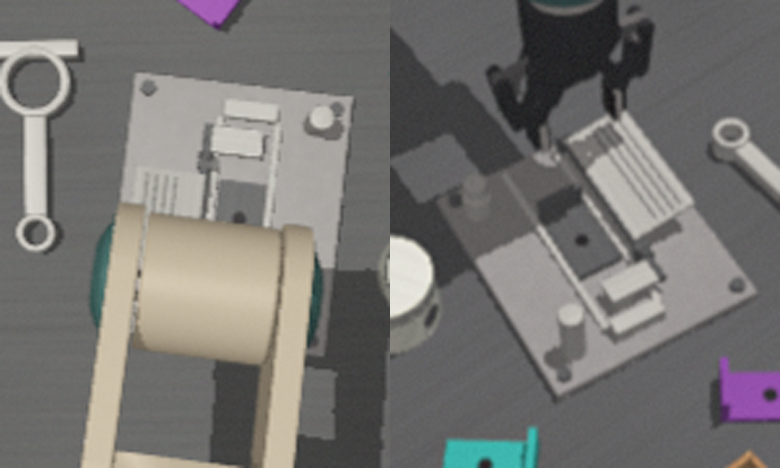

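The scene view shows one finger over the rear of the thumb bar, at crop px (610,110). The other is over the channel behind the lip, at (545,150). Next is pressing down with the force monitored.

```bash
python3 - <<'E'
from h import *
F0=F(); z=64
arm.servo_line(W(-76,37,54),max_speed=.06); z=54
print(F()-F0)
zc=None
while z>18:
    z-=2; arm.servo_line(W(-76,37,z),max_speed=.05); arm.pause(.05)
    f=F()-F0; a=fixpos(); print(z,np.round(a,1),np.round(f,1))
    if zc is None and f[2]>1.5: zc=z
    if f[2]>10 or (abs(f[0])>6 or abs(f[1])>10): break
print(zc,arm.get_time_s()); np.save("st.npy",[z,*F0])
c=arm.camera("scene"); save("pr.png",cv2.resize(c["image"][180:340,200:370],None,fx=3.5,fy=3.5,interpolation=cv2.INTER_CUBIC))
E
```

```text
[ 1.00804589  0.94826652 -0.39657216]
52 [-76.   37.   52.1] [ 0.4  0.7 -0.3]
50 [-76.  37.  50.] [ 0.3  1.1 -0.3]
48 [-76.   37.   47.9] [0.1 0.5 0.1]
46 [-76.   37.   45.9] [-0.6  0.2 -1.2]
44 [-76.   37.   43.9] [ 0.8 -0.6 -0.9]
42 [-76.   37.   41.9] [0.3 0.3 0. ]
40 [-76.   37.   39.9] [ 0.5 -0.3 -0.3]
38 [-76.  37.  38.] [0.1 0.2 0.3]
36 [-75.8  37.   36.4] [1.4 0.4 3. ]
34 [-75.8  37.1  34.3] [1.4 2.3 3.4]
32 [-75.9  37.1  32.2] [1.4 2.8 4.2]
30 [-75.9  37.1  30.3] [2.  3.5 5.3]
28 [-75.8  37.2  28.4] [1.  4.6 5.4]
26 [-75.8  37.3  26.5] [0.1 5.5 5.8]
24 [-75.8  37.3  24.5] [0.1 5.9 8.2]
22 [-75.8  37.3  22.7] [-0.2  4.8  8.9]
20 [-75.6  37.4  22.1] [-7.6  5.4 21.3]
36 9.8
```

View pics/pr.png

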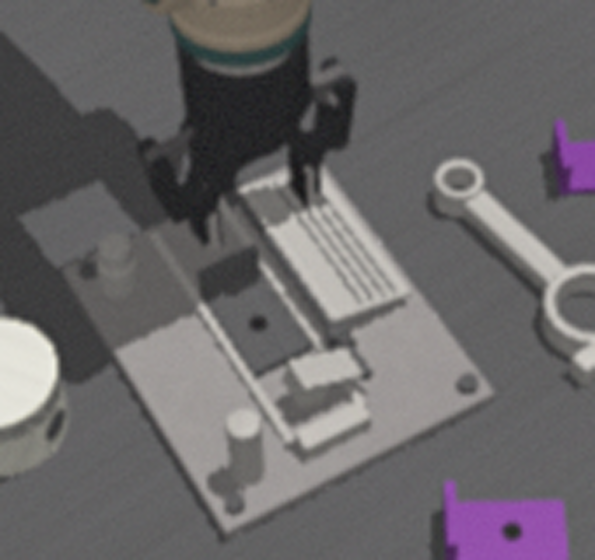

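The bar is at its hard stop: contact came at 37 and the stop at 22, so 15 mm of travel as expected. The jaw is raised, and the other finger is behind the lip. Next I'll slide forward.

```bash
python3 - <<'E'
from h import *
F0=np.load("st.npy")[1:]; Z=21.5
arm.servo_line(W(-76,37,Z),max_speed=.03)
for x in(-68,-62,-56,-50,-44,-38,-32,-26,-20,-16,-14,-12,-11,-10,-9,-8,-7,-6,-5,-4,-3,-2):
    arm.servo_line(W(x,37,Z),max_speed=.04); 
    if x>-20: arm.pause(.08)
    f=F()-F0; a=fixpos(); print(x,np.round(a,1),np.round(f,1))
    if f[2]<4 or f[0]<-18 or (x>-13 and x-a[0]>1.5): break
arm.pause(.1); print(fixpos(),F()-F0,arm.get_time_s())
c=arm.camera("scene"); save("home.png",cv2.resize(c["image"][180:340,200:370],None,fx=3.5,fy=3.5,interpolation=cv2.INTER_CUBIC))
E
```

```text
-68 [-68.4  37.4  22.4] [-9.   4.5 17.7]
-62 [-62.5  37.4  22.4] [-10.7   5.6  19.1]
-56 [-56.6  37.4  22.3] [-11.9   4.7  19.1]
-50 [-50.6  37.5  22.4] [-11.5   4.7  19.4]
-44 [-44.7  37.5  22.4] [-11.6   3.8  19.3]
-38 [-38.5  37.5  22.4] [-9.5  4.7 18.2]
-32 [-32.6  37.5  22.4] [-10.1   5.2  20.1]
-26 [-26.5  37.5  22.5] [-9.3  4.5 17.8]
-20 [-20.6  37.5  22.5] [-12.6   4.1  18.7]
-16 [-16.6  37.5  22.5] [-10.6   4.6  16.6]
-14 [-14.9  37.5  22.4] [-13.8   3.9  21. ]
-12 [-12.9  37.5  22.4] [-13.6   4.4  20.6]
-11 [-12.4  37.6  22.3] [-18.1   4.5  24.4]
[-12.3457032   37.58172248  22.34073745] [-17.98131084   4.27784295  24.35666961] 14.2833
```

View pics/home.png

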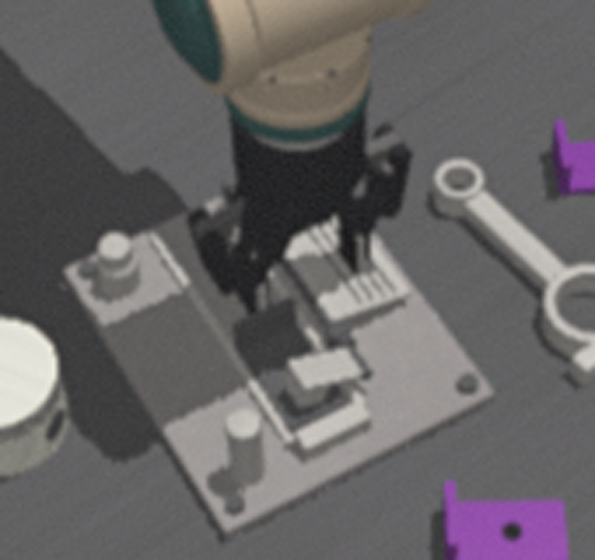

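The foot is under the jaw and its nose looks close to the stop block, at (335,410). The force is rising, so I'll push on a little to confirm a hard stop.

```bash
python3 - <<'E'
from h import *
F0=np.load("st.npy")[1:]; Z=21.5
for x in(-10,-9,-8,-7,-6,-5,-4):
    arm.servo_line(W(x,37,Z),max_speed=.03); arm.pause(.1)
    f=F()-F0; a=fixpos(); print(x,np.round(a,1),np.round(f,1))
    if f[2]<4 or f[0]<-38: break
print(arm.get_time_s())
c=arm.camera("scene"); save("home2.png",cv2.resize(c["image"][240:320,250:330],None,fx=7,fy=7,interpolation=cv2.INTER_CUBIC))
E
```

```text
-10 [-11.1  37.6  22.4] [-16.3   4.7  21.6]
-9 [-10.6  37.6  22.3] [-20.3   3.9  24.5]
-8 [-9.1 37.6 22.4] [-15.    3.7  21.6]
-7 [-8.5 37.6 22.3] [-19.9   4.8  24.5]
-6 [-7.  37.6 22.4] [-14.7   5.8  21.3]
-5 [-6.5 37.6 22.3] [-20.2   5.   22.8]
-4 [-5.6 37.6 22.3] [-20.8   4.2  26.6]
16.7833
```

View pics/home2.png

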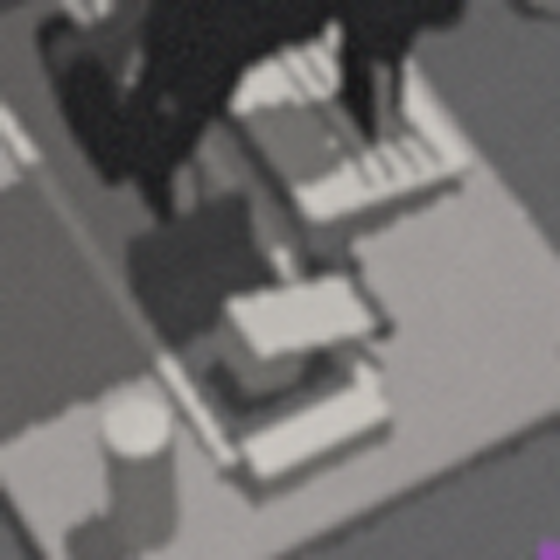

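The motion was stick-slip, so it isn't home yet: the bracket still moves with the finger, and the nose is just short of the stop. I'll ease the press slightly to cut friction and keep pushing.

```bash
python3 - <<'E'
from h import *
F0=np.load("st.npy")[1:]; Z=22.3
arm.servo_line(W(-5,37,Z),max_speed=.02); arm.pause(.1); print(np.round(fixpos(),1),np.round(F()-F0,1))
for x in np.arange(-4,9):
    arm.servo_line(W(x,37,Z),max_speed=.03); arm.pause(.1)
    f=F()-F0; a=fixpos(); print(x,np.round(a,1),np.round(f,1))
    if f[2]<4 or f[0]<-30 or x-a[0]>3.2: break
print(arm.get_time_s())
c=arm.camera("scene"); save("home3.png",cv2.resize(c["image"][240:320,250:330],None,fx=7,fy=7,interpolation=cv2.INTER_CUBIC))
E
```

```text
[-6.1 37.5 22.7] [-13.6   3.8  18.3]
-4 [-5.6 37.5 22.6] [-19.    4.5  21. ]
-3 [-5.1 37.6 22.6] [-24.5   5.7  26.3]
-2 [-4.6 37.6 22.6] [-29.1   4.7  30.2]
-1 [-4.  37.5 22.5] [-34.1   3.8  33.5]
18.5833
```

View pics/home3.png

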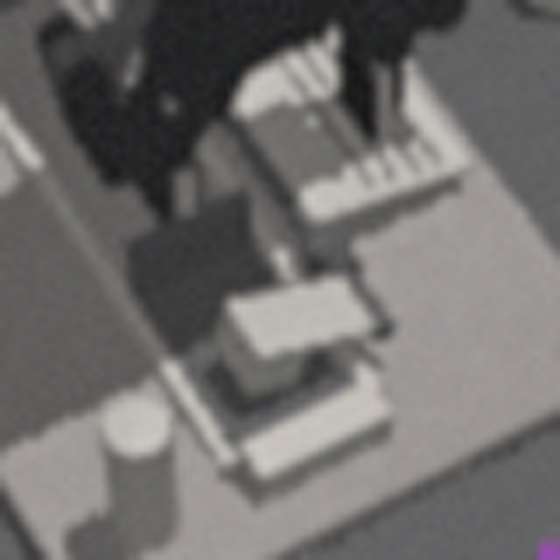

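```bash
python3 - <<'E'
from h import *
F0=np.load("st.npy")[1:]
c=arm.camera("scene")
def P(x,y,z): 
    r=R.from_euler('z',p[2]).apply([x/1e3,y/1e3,z/1e3]); return proj(c,r+[p[0],p[1],0])[0]
k=7; im=cv2.resize(c["image"][240:320,250:330],None,fx=k,fy=k,interpolation=cv2.INTER_CUBIC)
for dx,col in((0,(255,0,0)),(-6,(0,255,0))):
    for a in[(2,-20,42),(2,20,42),(8,-20,42),(8,20,42),(72,-20,18)]:
        q=(P(a[0]+dx,a[1],a[2])-[250,240]+.5)*k; cv2.circle(im,(int(q[0]),int(q[1])),3,col,-1)
for a in[(72,-22,26),(72,22,26),(-40,90,27)]:
    q=(P(*a)-[250,240]+.5)*k; cv2.circle(im,(int(q[0]),int(q[1])),4,(0,0,255),-1)
save("chk.png",im); print(np.round(F()-F0,1))
E
```

```text
[-34.4   5.3  32. ]
```

View pics/chk.png

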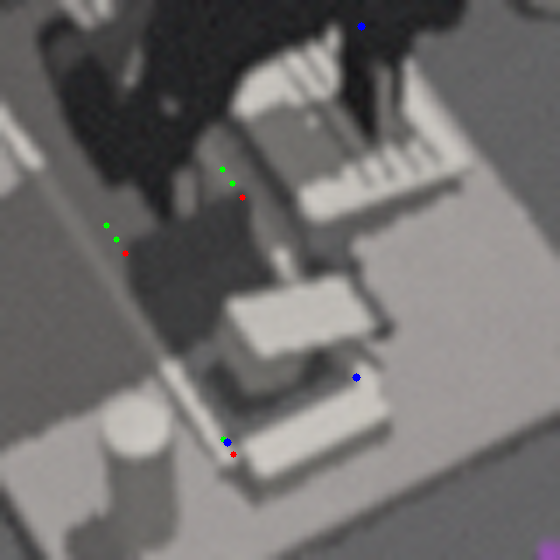

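The lip lies on the home position within about 2 mm; the points drawn 6 mm short are clearly off it. The force also rises at 5 N/mm without slipping, so the bracket is at the stop. I'll back off the lip, let the bar up and move clear.

```bash
python3 - <<'E'
from h import *
F0=np.load("st.npy")[1:]
for x in(-6,-10,-14):
    arm.servo_line(W(x,37,22),max_speed=.04); print(x,np.round(fixpos(),1),np.round(F()-F0,1))
for z in(26,30,34,40,50): 
    arm.servo_line(W(-14,37,z),max_speed=.03); print(z,np.round(F()-F0,1))
arm.servo_line(W(-40,37,190),max_speed=.15)
arm.set_joints([1.118,0.052,1.401,0,1.689,-0.07]); print(arm.get_time_s())
ims=[]
for n,(u,v) in(("top",(320,190)),("scene",(240,230))):
    c=arm.camera(n); ims.append(cv2.resize(c["image"][v:v+90,u:u+90],None,fx=4.4,fy=4.4,interpolation=cv2.INTER_CUBIC))
save("end.png",np.hstack(ims))
E
```

```text
-6 [-6.6 37.4 22.9] [-8.2  6.1 14.5]
-10 [-9.5 37.2 23.3] [2.6 3.6 8.1]
-14 [-13.1  37.   23.6] [4.2 2.  7.7]
26 [4.6 2.6 6.4]
30 [ 3.9 -0.   4.7]
34 [ 0.8  0.3 -0.2]
40 [-0.2 -0.5  0.1]
50 [ 0.4  0.8 -1.4]
24.375
```

View pics/end.png

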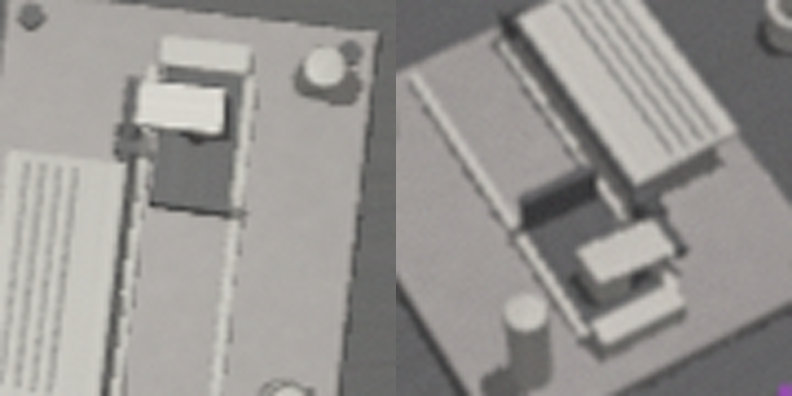

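The bracket's nose meets the stop (top crop px (205,72)), the jaw rests on it, and the pin and socket have not moved. I'll hand it in.

```bash
python3 -c "
from rig import arm
print(arm.hand_in())"
```

```text
the job is handed in; nothing more can be done
None
```

I handed the job in at about 24 s of the 40 s: the final pictures show the bracket's nose against the end stop with the jaw down on it and the arm clear, but hand-in returned no verdict.

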